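Slide the weighed fillet into the third gap of the sorting rack

ROBOT

A 7-joint arm with a two-finger parallel gripper is mounted at the origin on the work surface. World frame = base frame: x ahead of the robot, y to its left, z up, the work surface at z = 0. Lengths are in m, angles in rad, forces in N, time in s.
With the tool pointing down it reaches from about 0.4 to 0.85 m from the base axis. Payload 10.4 kg.
Tool frame: the origin (TCP) lies midway between the tips of the shut fingers; the grasp point (between the pads) lies 19 mm behind it; z points along the fingers, y is the line along which they close (so a half turn about z gives the same grasp; the last joint's range is limited). The gripper opens to 87 mm and grips with 3 to 60 N. Pads are 19 mm wide; open, the fingers measure 117 mm over their backs; the gripper's body (75 mm by 190 mm) begins 51 mm behind the grasp point.
Start: joints at [1.16, 0.332, -0.065, 1.46, 0.022, 1.35, -0.088], TCP at [0.236, -0.579, 0.223] pointing down, gripper open.
Joint ranges: [-2.6, 2.6], [-0.5, 2.12], [-1.47, 1.34], [0.16, 2.42], [-1.27, 4.41], [0.06, 2.06], [-2.6, 2.6]. Speed limits (rad/s): [2.22, 2.22, 2.79, 2.79, 3.14, 3.14, 3.14].

INTERFACE

Orientations are given as a unit quaternion [x, y, z, w].
In Python, from bench import r gives the robot as it stands.
- The arm moves only by the tool carry_out, never from a script. Its argument "steps" is a list that holds one entry, the list of rows, each a list of 6 numbers: the shift along the tool's x, y, z in cm, then the turn, a rotation vector about the tool's x, y, z in rad. In form: [[[dx, dy, dz, wx, wy, wz], ...]]. A call has 1 to 20 rows; each row is the pose to reach, as a shift and turn from the pose commanded when the call began, along the tool's axes at that moment; what a row does not reach only later rows make up. A row lasts 1/12 s, in which the tool goes at most 41.7 mm and 7.16 degrees, less where a joint would pass 70% of its speed; a pose out of reach is approached as far as the arm can. A call with a gripper value outside its range is refused whole. "hand" is the closure, from -1 (fully open) to 1 (shut), set as the call begins (left out, the last holds). The fingers move at their own pace and stop on an object; "squeeze" is the grip in N (left out, the last holds). Time passes only in rows, so rows that repeat a pose let the fingers close. It gives the time, the measured TCP pose, the force, the opening and the grip force at its end, in the units of the state.
- r.read_state(): the state, without advancing time (a new reading comes with each control period).
- r.camera(name): name is "scene" or "top" or "wrist"; returns the picture (384x512x3 uint8, red, green, blue); there is no depth.
- r.camera_params(name): a dict with "fx", "fy", "cx", "cy" (pixels), "view" (4x4, takes a point from world to camera coordinates). Camera axes: x right, y up, looking along -z (the intrinsics and any distortion apply to the point x, -y, -z); pixel columns grow to the right and rows downward; lengths in m; the calibration is good to about 2 mm. A picture is of the moment at which its call begins: read the wrist's pose just before it. camera_params takes no time and is no camera call; for the wrist camera it gives the pose at the moment of the call.
- r.close_job(): hands the job in; it is judged then, once.
The state is a dict: "time": time; "joint_positions": joint angles; "joint_vel": joint speeds; "joint_torque": joint torques, N m; "ee_pos": TCP position; "eef_rot": TCP orientation; "ft_force": force on the tool from outside, world axes, zero at the start; "torque": the same for the moment, N m; "width": finger opening in m; "grip_force": force on a finger pad.
Only numpy, scipy, OpenCV 4.12 (cv2) and the standard library are available. Lean on these libraries where they do the work, as an engineer would, in place of code of your own. Each camera call takes 0.05 s, during which the arm holds its last target. There are 200 camera calls.

TASK

Starting at the end of the sorting rack beside the dial scale, run one fingertip along the top of the rack's front rail, counting every gap, filled or empty, and stop above the third. Then gently push the loose dried fillet over the bench with the fingers, never pinching or lifting it, into that third gap, tail first and fully home against the rack's backboard. Leave the brush, the brass weight and the two fillets already in the rack where they are.

Things in the scene. Friction and masses are not known exactly. Their poses are not given: they have to be found in the camera images.
- rack: wooden sorting rack fixed to the bench: six parallel lanes (gaps) open to the front and top, no floor, things slide in on the bench. Origin on the bench below the middle of the rail's front face; x points into the lanes, y along the rail, to the left seen from the robot. Lanes are 60 mm wide, 68 mm apart; the dividers are 8 mm thick, 46 mm high and start at x = 0. Front rail: x 0 to 16, z 46 to 60, y -208 to +208 mm
- rack_back (a point): point on the bench at the inner face of the rack's 30 mm high backboard, in the middle: x = 126 mm in the rack's frame. A fillet that is fully home touches this board with its tail
- rail_gap1: stretch of the rack's front rail above gap 1 as numbered from the rack's +y end (y = +170 mm in the rack's frame): 16 x 60 x 14 mm, origin at the middle of its top face, over the gap's centre line, 60 mm above the bench; axes as rack
- rail_gap2: stretch of the rack's front rail above gap 2 as numbered from the rack's +y end (y = +102 mm in the rack's frame): 16 x 60 x 14 mm, origin at the middle of its top face, over the gap's centre line, 60 mm above the bench; axes as rack
- rail_gap3: stretch of the rack's front rail above gap 3 as numbered from the rack's +y end (y = +34 mm in the rack's frame): 16 x 60 x 14 mm, origin at the middle of its top face, over the gap's centre line, 60 mm above the bench; axes as rack
- rail_gap4: stretch of the rack's front rail above gap 4 as numbered from the rack's +y end (y = -34 mm in the rack's frame): 16 x 60 x 14 mm, origin at the middle of its top face, over the gap's centre line, 60 mm above the bench; axes as rack
- rail_gap5: stretch of the rack's front rail above gap 5 as numbered from the rack's +y end (y = -102 mm in the rack's frame): 16 x 60 x 14 mm, origin at the middle of its top face, over the gap's centre line, 60 mm above the bench; axes as rack
- rail_gap6: stretch of the rack's front rail above gap 6 as numbered from the rack's +y end (y = -170 mm in the rack's frame): 16 x 60 x 14 mm, origin at the middle of its top face, over the gap's centre line, 60 mm above the bench; axes as rack
- post12: flush pale end of the post between gaps 1 and 2 (numbered from the rack's +y end), where it comes up through the front rail: 16 x 8 x 14 mm, origin at the middle of its top face, level with the rail's top
- post23: flush pale end of the post between gaps 2 and 3 (numbered from the rack's +y end), where it comes up through the front rail: 16 x 8 x 14 mm, origin at the middle of its top face, level with the rail's top
- post45: flush pale end of the post between gaps 4 and 5 (numbered from the rack's +y end), where it comes up through the front rail: 16 x 8 x 14 mm, origin at the middle of its top face, level with the rail's top
- post56: flush pale end of the post between gaps 5 and 6 (numbered from the rack's +y end), where it comes up through the front rail: 16 x 8 x 14 mm, origin at the middle of its top face, level with the rail's top
- fillet: the loose hard dried bonito fillet to be put away, tan, 0.11 to 0.23 kg, 140 mm long, 46 wide, 34 high, lying on its flat belly on the bench in front of the rack. Origin at the middle of its underside; x points to the pointed tail, which faces the rack. Its sides are straight and upright from x = -42 to +18 mm, at y = +-23 mm. Fully home, its origin lies at x = +56 mm in the rack's frame
- fillet_head (a point): middle of the fillet's blunt head end, a flat upright face 28 mm wide and 23 mm high at the fillet's x = -70 mm; this point is 10 mm above the bench. With the fillet fully home this face still stands 14 mm out in front of the rail
- fillet_tail (a point): tip of the fillet's tail, at the fillet's x = +70 mm, 8 mm wide there; this point is 4 mm above the bench
- scale_front (a point): dark red spring dial scale with a white weighing plate, 215 x 205 mm and 176 mm high, fixed on the bench beyond one end of the rack; it stands at the rack's +y end or at its -y end, and the gaps are counted from that end. This point is at the middle of the foot of its front (dial) side, on the bench; the scale's middle lies about 108 mm further from the robot
- graded_a: a like fillet already lying in gap 2 as numbered from the rack's +y end; origin and axes as fillet; its head end stands about 15 to 23 mm out in front of the rail. Not to be moved
- graded_b: a like fillet already lying in gap 6 as numbered from the rack's +y end; as graded_a. Not to be moved
- brush: hand brush with a pale wooden handle and dark bristles, lying bristles down on the bench, about 235 x 36 x 40 mm, origin on the bench near its middle, x points to the bristles. Not to be moved
- weight: brass test weight with a knob, 0.5 kg, 48 mm diameter, 72 mm high, standing on the bench; origin at the middle of its underside. Not to be moved
Mind the look-alikes: they are no part of the job. Leave any black or red look-alike of the fillet alone.

How it is judged:
By the outcome, as a careful person would: the job done as asked, in the order asked, and still so for the second after the job is handed in, with the robot touching nothing.
It also fails if it takes over 67 s, if anything falls off the work surface, if the arm or the gripper's body presses on something with over 40 N, if the wrist force passes 120 N, or if a joint passes its speed limit or range.

## Working session

There is one attempt and no reset: what is moved stays moved. The work goes in short steps, Python scripts to look and compute and a tool call to move; the robot and the scene stay as the last step left them, time stands still between calls to the robot, and variables do not carry over. Pictures are saved under pics/ and viewed, at most 10 in all, crops included, and the job is handed in when it is done.

Besides the shell and the picture viewer there is one more tool, called after "Call:" by a JSON object that holds its "fn" and its "kwargs", one argument or row to a line. carry_out: Moves the arm, as the interface text tells. Its arguments: {"type":"object","properties":{"steps":{"type":"array","items":{"type":"array","items":{"type":"array","items":{"type":"number"}}}},"hand":{"type":"number"},"squeeze":{"type":"number"}},"required":["steps"]}

```bash
mkdir -p pics
python3 - <<'E'
from bench import r
import cv2,numpy as np
for n in("scene","top"):
    im=r.camera(n); cv2.imwrite(f"pics/{n}0.png",cv2.resize(im[:,:,::-1],(800,600),interpolation=cv2.INTER_CUBIC)); np.save(f"pics/{n}0.npy",im)
    print(n,r.camera_params(n))
s=r.read_state();print(s)
E
```

```text
scene {'fx': 424.4516989942877, 'fy': 424.4516989942877, 'cx': 253.40795901931887, 'cy': 187.9391038442389, 'view': array([[-0.56753579,  0.8233312 , -0.00537118,  0.26729552],
       [-0.55955097, -0.38090574,  0.73607984,  0.23634227],
       [ 0.60399158,  0.42075711,  0.67687342, -1.64006677],
       [ 0.        ,  0.        ,  0.        ,  1.        ]])}
top {'fx': 404.18456949221684, 'fy': 404.18456949221684, 'cx': 258.481209577318, 'cy': 192.42465382435046, 'view': array([[ 0.01822584, -0.99977659, -0.01070482,  0.03650423],
       [ 0.99545777,  0.0171444 ,  0.09364771, -0.52072758],
       [-0.09344326, -0.01236301,  0.99554785, -1.13760772],
       [ 0.        ,  0.        ,  0.        ,  1.        ]])}
{'time': 0.1, 'joint_positions': array([ 1.16036236,  0.33280829, -0.06472608,  1.4608722 ,  0.02158622,
        1.34987605, -0.08846667]), 'joint_vel': array([ 1.11838414e-03, -1.56023599e-03,  8.26708353e-04, -3.25815050e-03,
        1.39947710e-03,  2.51928199e-05, -1.31497387e-03]), 'joint_torque': array([ 1.96596993e-03, -6.24546862e+01,  2.51924735e-02, -3.90719998e+01,
       -6.13037311e-02,  3.65728664e-02,  5.86613766e-06]), 'ee_pos': array([ 0.23624969, -0.57825381,  0.22182669]), 'eef_rot': array([ 9.81249571e-01,  1.92740437e-01, -1.39423243e-04, -6.19027264e-04]), 'ft_force': array([0.85270533, 0.34879016, 0.23733138]), 'torque': array([-0.05320001,  0.02936072, -0.03935077]), 'grip_force': 0.0, 'width': 0.08701754357400827}
```

View pics/top0.png

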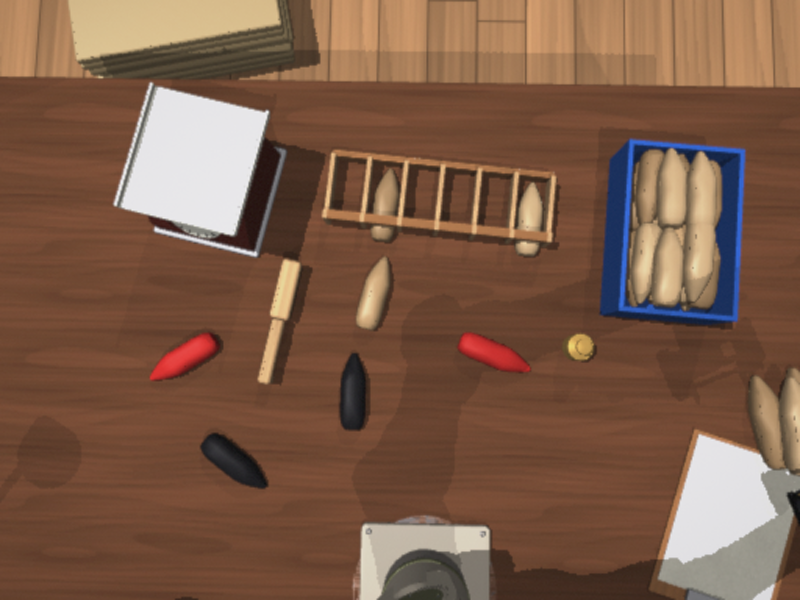

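View pics/scene0.png

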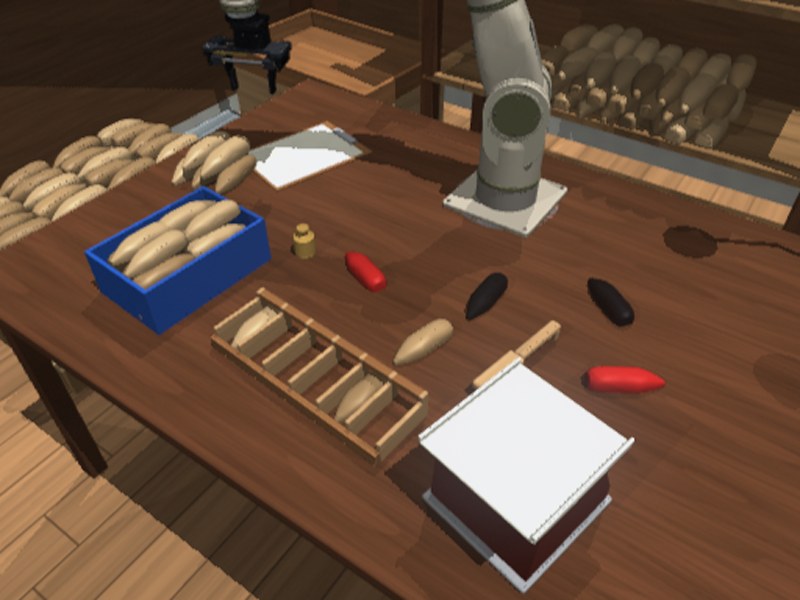

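The scale stands at the left (+y) end, so gap 3 lies between the posts at about x=405 and 441 (px of 800). The loose fillet is at about (374,293), with its tail at (386,258) and head at (368,328). I'll zoom in to get exact pixels.

```bash
cat > h.py <<'E'
import numpy as np,cv2
from scipy.spatial.transform import Rotation as R
from bench import r
def bp(p,u,v,z):
    V=p["view"];d=np.array([(u-p["cx"])/p["fx"],-(v-p["cy"])/p["fy"],-1.])
    c=-V[:3,:3].T@V[:3,3];w=V[:3,:3].T@d
    return c+w*(z-c[2])/w[2]
E
python3 - <<'E'
import numpy as np,cv2
im=np.load("pics/top0.npy")[90:235,130:360,::-1]
b=cv2.resize(im,None,fx=3.4,fy=3.4,interpolation=cv2.INTER_CUBIC);print(b.shape)
cv2.imwrite("pics/crop1.png",cv2.convertScaleAbs(b,alpha=1.3))
E
```

```text
(493, 782, 3)
```

View pics/crop1.png

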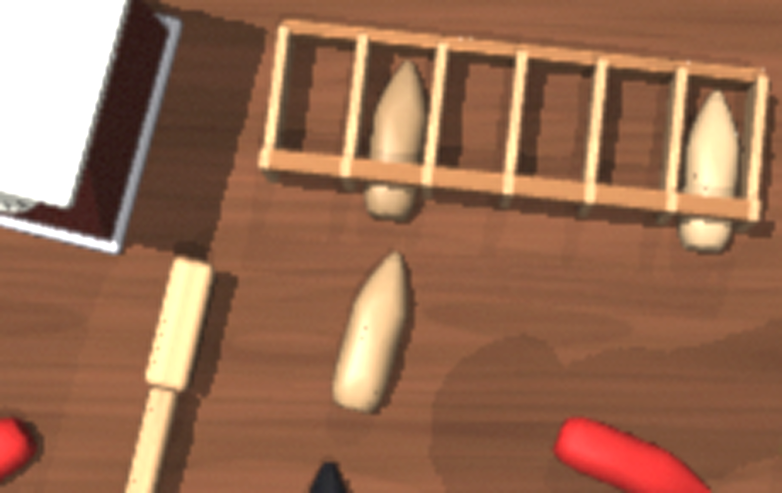

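Rail top centre line runs from (262,160) to (760,209) in the crop. Fillet tail is at (399,253) and head at (356,407). The scale's base corner is at (118,250) and its plate's right edge goes through (75,205). The brush's near end is at (212,262).

```bash
cat >> h.py <<'E'
def top(x,y,z):
    return bp(r.camera_params("top"),130+(x+.5)/3.4-.5,90+(y+.5)/3.4-.5,z)
def delta(pos,rot):
    "tool-frame shift (cm) and rotvec from measured pose to world pose"
    s=r.read_state();T=R.from_quat(s["eef_rot"])
    return np.round(np.r_[T.inv().apply(np.array(pos)-s["ee_pos"])*100,(T.inv()*rot).as_rotvec()],3)
E
python3 - <<'E'
from h import *
a=top(262,160,.06);b=top(760,209,.06)
L=np.linalg.norm(a-b);y=(a-b)/L;x=np.array([y[1],-y[0],0]);m=(a+b)/2-.008*x;m[2]=0
yaw=np.arctan2(x[1],x[0]);print("ends",a,b,"len",L,"yaw",yaw,"origin",m)
f=lambda p:np.round([(p-m)@x*1e3,(p-m)@y*1e3],1)
for n,p in dict(tail=(399,253,.004),head=(356,407,.01),scalebase=(118,250,.005),scaleplate=(75,205,.176),plate2=(125,0,.176),base2=(180,20,.005),brush=(212,262,.03),ghead=(390,215,.01),gtail=(407,62,.01),black=(329,462,.01),red=(558,450,.01)).items():
    q=top(*p);print(n,q.round(4),"rack",f(q))
t=top(399,253,.004);h=top(356,407,.01);print(np.linalg.norm((t-h)[:2]),np.arctan2(*(t-h)[1::-1])-yaw)
for g in(1,2,3):print(g,(m+.008*x+y*(.170-.068*(g-1))).round(4))
E
```

```text
ends [0.67241036 0.19459138 0.06      ] [ 0.63772132 -0.21842479  0.06      ] len 0.41447036959108474 yaw -0.08379288490593827 origin [ 0.64709391 -0.01124714  0.        ]
tail [0.6053 0.0813 0.004 ] rack [-49.4  88.8]
head [0.4708 0.115  0.01  ] rack [-186.2  111.1]
scalebase [0.6038 0.3254 0.005 ] rack [-71.4 331.8]
scaleplate [0.6091 0.3161 0.176 ] rack [-65.2 323. ]
plate2 [0.7667 0.285  0.176 ] rack [ 94.4 305.2]
base2 [0.8096 0.2788 0.005 ] rack [137.7 302.6]
brush [0.5907 0.2388 0.03  ] rack [-77.1 244.4]
ghead [0.6374 0.0896 0.01  ] rack [-18.1  99.7]
gtail [0.7732 0.0776 0.01  ] rack [118.2  99.1]
black [0.4236 0.1369 0.01  ] rack [-235.1  128.9]
red [ 0.4373 -0.0576  0.01  ] rack [-205.2  -63.7]
0.1386339328260972 -0.16162847545179992
1 [0.6693 0.1575 0.    ]
2 [0.6636 0.0897 0.    ]
3 [0.6579 0.022  0.    ]
```

```bash
cat >> h.py <<'E'
M=np.array([.6471,-.0112,0]);YAW=-.084
RZ=R.from_euler("z",YAW);down=lambda a,t=0:RZ*R.from_euler("y",t)*R.from_matrix(
  [[0,1,0],[1,0,0],[0,0,-1]] if a=="perp" else [[1,0,0],[0,-1,0],[0,0,-1]])
def W(x,y,z): return M+RZ.apply([x*1e-3,y*1e-3,0])+[0,0,z*1e-3]
def where():
    s=r.read_state();print(round(s["time"],2),"rack",((RZ.inv().apply(s["ee_pos"]-M))*1e3).round(1),"F",s["ft_force"].round(2),"w",s["width"])
E
python3 - <<'E'
from h import *
print(delta(W(16,195,160),down("perp",-.08)))
E
```

```text
[ 6.9771e+01 -5.3585e+01  6.2480e+00 -7.3000e-02  4.3000e-02 -1.0980e+00]
```

Call:
{"fn": "carry_out", "kwargs": {
  "steps": [
    [[69.8,-53.6,6.2,-0.073,0.043,-1.098],[69.8,-53.6,6.2,-0.073,0.043,-1.098],[69.8,-53.6,6.2,-0.073,0.043,-1.098],[69.8,-53.6,6.2,-0.073,0.043,-1.098],[69.8,-53.6,6.2,-0.073,0.043,-1.098],[69.8,-53.6,6.2,-0.073,0.043,-1.098],[69.8,-53.6,6.2,-0.073,0.043,-1.098],[69.8,-53.6,6.2,-0.073,0.043,-1.098],[69.8,-53.6,6.2,-0.073,0.043,-1.098],[69.8,-53.6,6.2,-0.073,0.043,-1.098],[69.8,-53.6,6.2,-0.073,0.043,-1.098],[69.8,-53.6,6.2,-0.073,0.043,-1.098],[69.8,-53.6,6.2,-0.073,0.043,-1.098],[69.8,-53.6,6.2,-0.073,0.043,-1.098],[69.8,-53.6,6.2,-0.073,0.043,-1.098],[69.8,-53.6,6.2,-0.073,0.043,-1.098],[69.8,-53.6,6.2,-0.073,0.043,-1.098],[69.8,-53.6,6.2,-0.073,0.043,-1.098],[69.8,-53.6,6.2,-0.073,0.043,-1.098],[69.8,-53.6,6.2,-0.073,0.043,-1.098]]
  ],
  "hand": 1,
  "squeeze": 10
}}

```text
time: 1.77
ee_pos: [0.6559, 0.1409, 0.1632]
eef_rot: [0.736, 0.676, 0.026, 0.03]
ft_force: [0.8, -0.7, 1.5]
width: -0.0001
grip_force: 0.0
```

Run:
```python
from h import *
where();print(delta(W(16,195,70),down("perp",-.08)))
```

```text
1.77 rack [ -4.  152.3 163.2] F [ 0.8  -0.71  1.46] w -0.00013412846813750572
[ 4.289e+00  1.248e+00  9.442e+00 -0.000e+00  2.000e-03 -1.000e-03]
```

Call:
{"fn": "carry_out", "kwargs": {
  "steps": [
    [[0,0,0,0,0,0],[0,0,0,0,0,0],[0,0,0,0,0,0]]
  ]
}}

```text
time: 2.02
ee_pos: [0.655, 0.139, 0.1633]
eef_rot: [0.736, 0.676, 0.026, 0.03]
ft_force: [0.0, -1.5, -0.2]
width: 0.0007
grip_force: 0.0
```

Run:
```python
from h import *
where();print(delta(W(16,195,70),down("perp",-.08)))
```

```text
2.02 rack [ -4.7 150.3 163.3] F [ 0.04 -1.48 -0.19] w 0.0007364611762834669
[ 4.485e+00  1.328e+00  9.452e+00 -1.000e-03  2.000e-03 -0.000e+00]
```

Call:
{"fn": "carry_out", "kwargs": {
  "steps": [
    [[2.5,0.7,2,0,0,0],[4.5,1.33,5,0,0,0],[4.5,1.33,8,0,0,0],[4.5,1.33,8.9,0,0,0],[4.5,1.33,8.9,0,0,0],[4.5,1.33,8.9,0,0,0]]
  ]
}}

```text
time: 2.52
ee_pos: [0.6799, 0.1803, 0.0774]
eef_rot: [0.737, 0.675, 0.027, 0.031]
ft_force: [0.8, 0.5, 1.1]
width: 0.0004
grip_force: 0.0
```

Run:
```python
from h import *
where()
a=r.camera("wrist");b=r.camera("top")[40:184,100:292];c=r.camera("scene")[150:342,140:396]
z=lambda i:cv2.resize(i,(512,384),interpolation=cv2.INTER_CUBIC)
cv2.imwrite("pics/m1.png",cv2.resize(np.vstack([np.hstack([z(a),z(b)]),np.hstack([z(c),z(c)*0])])[:,:,::-1],(800,600)))
print(delta(W(16,195,60),down("perp",-.08)))
```

```text
2.52 rack [ 16.6 193.5  77.4] F [0.83 0.52 1.14] w 0.0003807246584996613
[ 6.000e-03 -2.740e-01  1.868e+00  4.000e-03  1.000e-03 -2.000e-03]
```

View pics/m1.png

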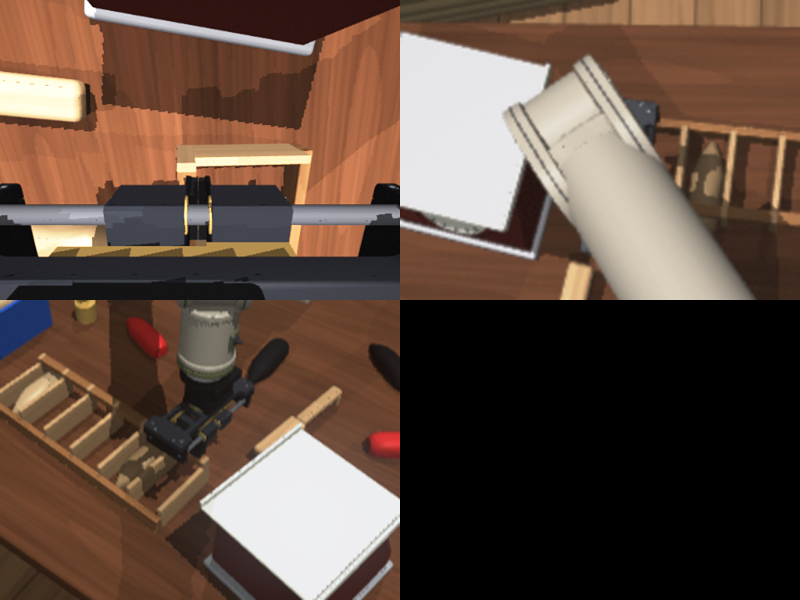

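The wrist view shows the shut fingers, near (200,210), over the rail's left end at (188,155), and the scale is clear. Next I lower onto the rail.

Call:
{"fn": "carry_out", "kwargs": {
  "steps": [
    [[0,0,0.5,0,0,0],[0,0,1.0,0,0,0],[0,0,1.3,0,0,0],[0,0,1.5,0,0,0],[0,0,1.6,0,0,0],[0,0,1.7,0,0,0],[0,0,1.75,0,0,0],[0,0,1.75,0,0,0]]
  ]
}}

```text
time: 3.33
ee_pos: [0.6805, 0.1821, 0.0608]
eef_rot: [0.736, 0.676, 0.026, 0.03]
ft_force: [-11.1, -3.7, 18.4]
width: 0.0004
grip_force: 9.2
```

```bash
python3 -c "from h import *;where()"
```

```text
3.33 rack [ 17.  195.4  60.8] F [-11.11  -3.71  18.36] w 0.0004331871884077524
```

Call:
{"fn": "carry_out", "kwargs": {
  "steps": [
    [[0,0,-0.05,0,0,0],[-0.5,0,-0.05,0,0,0],[-1.2,0,-0.05,0,0,0],[-2,0,-0.05,0,0,0],[-2.8,0,-0.05,0,0,0],[-3.6,0,-0.05,0,0,0],[-4.4,0,-0.05,0,0,0],[-5.2,0,-0.05,0,0,0],[-6,0,-0.05,0,0,0]]
  ]
}}

```text
time: 4.08
ee_pos: [0.6765, 0.1246, 0.0609]
eef_rot: [0.735, 0.677, 0.029, 0.03]
ft_force: [0.2, 4.2, 6.8]
width: 0.0006
grip_force: 3.2
```

```bash
python3 -c "from h import *;where();print(delta(W(16,34,60.8),down('perp',-.08)))"
```

```text
4.08 rack [ 17.9 137.8  60.9] F [0.22 4.24 6.85] w 0.0006272745991553804
[-1.0383e+01 -2.0300e-01 -2.4000e-02  3.0000e-03 -2.0000e-03  1.0000e-03]
```

Call:
{"fn": "carry_out", "kwargs": {
  "steps": [
    [[-0.8,0,0,0,0,0],[-1.6,-0.1,0.01,0,0,0],[-2.4,-0.1,0.01,0,0,0],[-3.2,-0.1,0.01,0,0,0],[-4,-0.1,0.01,0,0,0],[-4.8,-0.1,0.01,0,0,0],[-5.6,-0.1,0.02,0,0,0],[-6.4,-0.1,0.02,0,0,0],[-7.2,-0.1,0.02,0,0,0],[-8,-0.1,0.02,0,0,0],[-8.8,-0.1,0.02,0,0,0],[-9.5,-0.1,0.02,0,0,0],[-10,-0.1,0.02,0,0,0],[-10.2,-0.1,0.02,0,0,0],[-10.2,-0.1,0.02,0,0,0],[-10.2,-0.1,0.02,0,0,0],[-10.2,-0.1,0.02,0,0,0],[-10.2,-0.1,0.02,0,0,0]]
  ]
}}

```text
time: 5.58
ee_pos: [0.6674, 0.0223, 0.0609]
eef_rot: [0.735, 0.676, 0.028, 0.031]
ft_force: [-0.1, 2.5, 8.4]
width: 0.0007
grip_force: 4.2
```

```bash
python3 -c "from h import *;where();print(delta(W(16,34,60.8),down('perp',-.08)))"
```

```text
5.58 rack [17.4 35.1 60.9] F [-0.12  2.48  8.44] w 0.0007353265507714023
[-0.107 -0.139 -0.004  0.004 -0.     0.   ]
```

Call:
{"fn": "carry_out", "kwargs": {
  "steps": [
    [[0,0,0,0,0,0],[0,0,0,0,0,0],[0,0,0,0,0,0],[0,0,0,0,0,0],[0,0,-1,0,0,0],[0,0,-3,0,0,0],[0,0,-6,0,0,0],[0,0,-6,0,0,0],[0,0,-6,0,0,0]]
  ]
}}

```text
time: 6.33
ee_pos: [0.6623, 0.0215, 0.1213]
eef_rot: [0.736, 0.676, 0.028, 0.031]
ft_force: [0.3, -0.1, -1.2]
width: 0.0005
grip_force: 0.0
```

```bash
python3 -c "from h import *;where();print(delta(W(-132,150,80),down('perp')))"
```

```text
6.33 rack [ 12.4  33.8 121.3] F [ 0.28 -0.1  -1.21] w 0.0005152916608679032
[ 1.1615e+01 -1.4739e+01  2.8920e+00  8.4000e-02  1.0000e-03 -0.0000e+00]
```

Call:
{"fn": "carry_out", "kwargs": {
  "steps": [
    [[4,-5,0,0.04,0,0],[8,-10,0,0.084,0,0],[11.6,-14.7,1,0.084,0,0],[11.6,-14.7,2.9,0.084,0,0],[11.6,-14.7,2.9,0.084,0,0],[11.6,-14.7,2.9,0.084,0,0],[11.6,-14.7,2.9,0.084,0,0],[11.6,-14.7,2.9,0.084,0,0],[11.6,-14.7,2.9,0.084,0,0]]
  ],
  "hand": 0.31
}}

```text
time: 7.08
ee_pos: [0.5284, 0.1479, 0.0783]
eef_rot: [0.737, 0.676, -0.002, -0.001]
ft_force: [0.3, 0.2, 0.2]
width: 0.0297
grip_force: 0.0
```

Run:
```python
from h import *
where();print(delta(W(-132,150,12),down('perp')))
cv2.imwrite("pics/w2.png",r.camera("wrist")[:,:,::-1])
```

```text
7.08 rack [-131.6  148.6   78.3] F [0.33 0.16 0.17] w 0.029694374532376184
[ 1.490e-01 -1.700e-02  6.629e+00 -3.000e-03  2.000e-03 -2.000e-03]
```

View pics/w2.png

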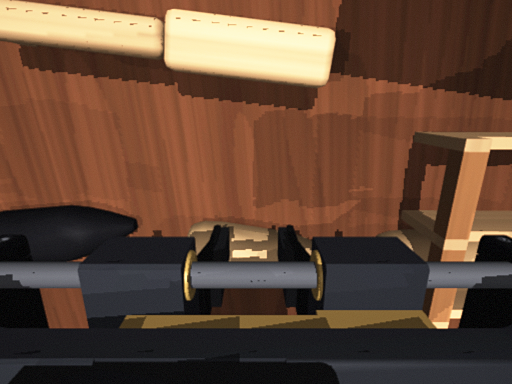

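Run:
```python
from h import *
p=r.camera_params("wrist");V=p["view"]
def pr(P):
    c=V[:3,:3]@P+V[:3,3];return (p["cx"]+p["fx"]*c[0]/-c[2],p["cy"]-p["fy"]*c[1]/-c[2])
print("cam",-V[:3,:3].T@V[:3,3])
for n,P in dict(tcp=W(-132,150,78),tcpbench=W(-132,150,0),head=W(-186,111,23),tail=W(-49,89,4),left=W(-159,130,25),fr=W(-115,123,25),black=W(-235,129,15)).items():print(n,np.round(pr(P)))
print(np.round([p["cx"],p["cy"],p["fx"]]))
```

```text
cam [0.53568839 0.22554407 0.23966012]
tcp [252. 239.]
tcpbench [253. 200.]
head [188. 253.]
tail [343. 265.]
left [219. 233.]
fr [273. 241.]
black [131. 230.]
[253. 195. 287.]
```

The view matches the model: black tip at (137,225), fillet edge at about (240,222), and the bench under the fingertips (row 200) is free. Next I descend and push sideways.

Call:
{"fn": "carry_out", "kwargs": {
  "steps": [
    [[0.1,0,2.5,0,0,0],[0.1,0,5,0,0,0],[0.1,0,6.6,0,0,0],[0.1,0,6.6,0,0,0],[-0.3,0,6.6,0,0,0],[-0.8,0,6.6,0,0,0],[-1.3,0,6.6,0,0,0],[-1.8,0,6.6,0,0,0],[-2.3,0,6.6,0,0,0],[-2.8,0,6.6,0,0,0],[-3.3,0,6.6,0,0,0],[-3.8,0,6.6,0,0,0],[-4.3,0,6.6,0,0,0],[-4.8,0,6.6,0,0,0],[-5.3,0,6.6,0,0,0],[-5.8,0,6.6,0,0,0],[-6.3,0,6.6,0,0,0],[-6.6,0,6.6,0,0,0],[-6.6,0,6.6,0,0,0],[-6.6,0,6.6,0,0,0]]
  ]
}}

```text
time: 8.8
ee_pos: [0.5214, 0.0826, 0.012]
eef_rot: [0.736, 0.676, -0.002, -0.001]
ft_force: [0.4, 0.1, 0.4]
width: 0.0299
grip_force: 0.0
```

Run:
```python
from h import *
where();print(delta(W(-132,66.5,12),down('perp')))
```

```text
8.8 rack [-133.2   83.    12. ] F [0.44 0.06 0.37] w 0.029942811820409674
[-1.645e+00  1.190e-01  8.000e-03 -4.000e-03  2.000e-03 -1.000e-03]
```

Call:
{"fn": "carry_out", "kwargs": {
  "steps": [
    [[-0.4,0,0,0,0,0],[-0.8,0,0,0,0,0],[-1.2,0,0,0,0,0],[-1.5,0,0,0,0,0],[-1.65,0,0,0,0,0],[-1.65,0,0,0,0,0],[-1.65,0,0,0,0,0],[-1,0,0,0,0,0],[0,0,0,0,0,0],[2,0,0,0,0,0],[3.5,0,0,0,0,0],[3.5,0,-4,0,0,0],[3.5,-1,-8,0,0,0],[3.5,-5,-12,0,0,0],[3.5,-8,-12,0,0,0],[3.5,-8,-12,0,0,0]]
  ]
}}

```text
time: 10.13
ee_pos: [0.4413, 0.1278, 0.1354]
eef_rot: [0.735, 0.679, -0.001, 0.002]
ft_force: [0.7, 1.2, -0.2]
width: 0.0302
grip_force: 0.0
```

Run:
```python
from h import *
where();im=r.camera("top");np.save("pics/top2.npy",im)
b=cv2.resize(im[90:235,130:360,::-1],None,fx=3.4,fy=3.4,interpolation=cv2.INTER_CUBIC)
cv2.imwrite("pics/crop2.png",cv2.convertScaleAbs(b,alpha=1.3))
```

```text
10.13 rack [-216.7  121.3  135.4] F [ 0.68  1.19 -0.23] w 0.030220426711917266
```

View pics/crop2.png

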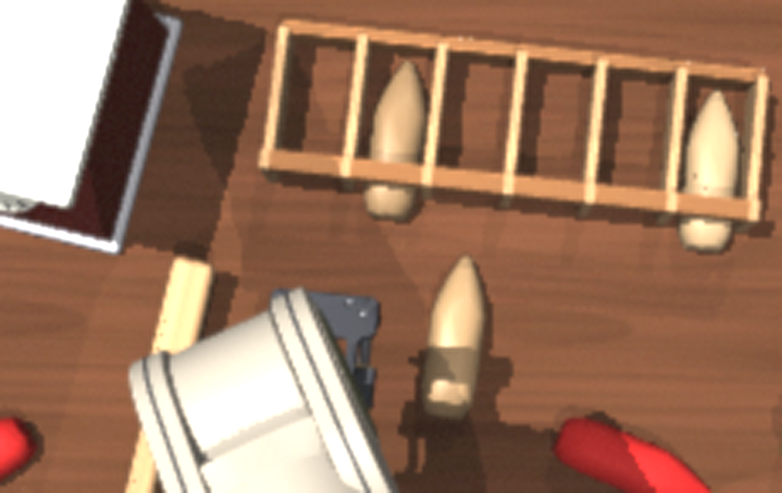

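The fillet moved across and is aligned with the rack. Its tail is now at (466,256) and its head at (446,415).

Run:
```python
from h import *
f=lambda p:(RZ.inv().apply(p-M)*1e3).round(1)
t,h=top(466,256,.004),top(446,415,.01);print(f(t),f(h))
# divider/post checks: posts 23 and 34 at rail top
print(f(top(430,177,.06)),f(top(510,185,.06)))
print(delta(W(-230,33,100),down('par')))
```

```text
[-46.2  30.7   4. ] [-185.2   33.9   10. ]
[ 7.6 66.6 60. ] [ 7.5 -0.  60. ]
[-8.704e+00 -1.592e+00  3.478e+00  4.000e-03  3.000e-03  1.574e+00]
```

Call:
{"fn": "carry_out", "kwargs": {
  "steps": [
    [[-3,0,1,0,0,0.12],[-6,0,2,0,0,0.24],[-8.7,-1.6,3,0,0,0.36],[-8.7,-1.6,3.5,0,0,0.48],[-8.7,-1.6,3.5,0,0,0.6],[-8.7,-1.6,3.5,0,0,0.72],[-8.7,-1.6,3.5,0,0,0.84],[-8.7,-1.6,3.5,0,0,0.96],[-8.7,-1.6,3.5,0,0,1.08],[-8.7,-1.6,3.5,0,0,1.2],[-8.7,-1.6,3.5,0,0,1.32],[-8.7,-1.6,3.5,0,0,1.44],[-8.7,-1.6,3.5,0,0,1.574],[-8.7,-1.6,3.5,0,0,1.574],[-8.7,-1.6,3.5,0,0,1.574],[-8.7,-1.6,3.5,0,0,1.574]]
  ],
  "hand": 1
}}

```text
time: 11.52
ee_pos: [0.422, 0.0401, 0.0975]
eef_rot: [0.999, -0.041, -0.002, 0.0]
ft_force: [0.2, -0.9, 0.4]
width: 0.0004
grip_force: 0.0
```

```bash
python3 -c "
from h import *
where();print(r.read_state()['joint_positions'].round(2));print(delta(W(-225,33,12),down('par')))"
```

```text
11.52 rack [-228.7   32.2   97.5] F [ 0.17 -0.87  0.41] w 0.00041774680567505107
[ 0.47  0.05 -0.68  2.08  0.04  1.03 -1.88]
[ 3.990e-01 -8.800e-02  8.544e+00  1.000e-03  4.000e-03  1.000e-03]
```

Call:
{"fn": "carry_out", "kwargs": {
  "steps": [
    [[0.3,-0.1,3.5,0,0,0],[0.3,-0.1,6.5,0,0,0],[0.3,-0.1,8.5,0,0,0],[0.3,-0.1,8.5,0,0,0],[1,-0.1,8.5,0,0,0],[1.7,-0.1,8.5,0,0,0],[2.2,-0.1,8.5,0,0,0],[2.6,-0.1,8.5,0,0,0],[3,-0.1,8.5,0,0,0],[3.5,-0.1,8.5,0,0,0],[4,-0.1,8.5,0,0,0],[4.5,-0.1,8.5,0,0,0],[5,-0.1,8.5,0,0,0],[5.5,-0.1,8.5,0,0,0],[6,-0.1,8.5,0,0,0],[6.5,-0.1,8.5,0,0,0],[7,-0.1,8.5,0,0,0],[7.4,-0.1,8.5,0,0,0],[7.7,-0.1,8.5,0,0,0],[7.7,-0.1,8.5,0,0,0]]
  ]
}}

```text
time: 13.18
ee_pos: [0.4991, 0.0338, 0.0124]
eef_rot: [0.999, -0.044, -0.001, 0.001]
ft_force: [-0.5, -0.5, -0.3]
width: 0.0005
grip_force: 0.0
```

Run:
```python
from h import *
where();b=r.camera("top")[90:235,130:360,::-1];c=r.camera("scene")[160:310,120:350,::-1]
z=lambda i:cv2.resize(i,(460,300),interpolation=cv2.INTER_CUBIC)
cv2.imwrite("pics/m3.png",np.vstack([z(b),z(c)]));print(delta(W(-90,33.5,12),down('par')))
```

```text
13.18 rack [-151.3   32.4   12.4] F [-0.52 -0.48 -0.32] w 0.00047309344502885156
[ 6.18e+00 -1.31e-01  2.20e-02  1.00e-03  3.00e-03 -4.00e-03]
```

View pics/m3.png

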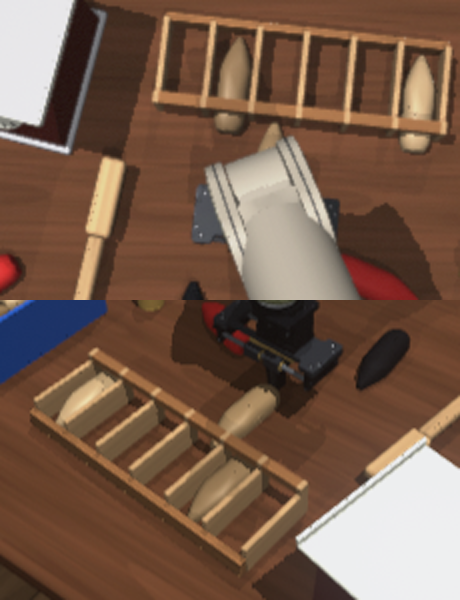

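```bash
python3 -c "
from h import *
print((RZ.inv().apply(top(273*1.7,124*1.7,.008)-M)*1e3).round(1))"
```

```text
[-7.7 36.3  8. ]
```

Tail at (272,123) is just entering gap 3, well centred. I keep pushing.

Call:
{"fn": "carry_out", "kwargs": {
  "steps": [
    [[0.3,-0.05,0,0,0,0],[0.8,-0.1,0,0,0,0],[1.3,-0.1,0,0,0,0],[1.8,-0.1,0,0,0,0],[2.3,-0.1,0,0,0,0],[2.8,-0.1,0,0,0,0],[3.3,-0.1,0,0,0,0],[3.8,-0.1,0,0,0,0],[4.3,-0.1,0,0,0,0],[4.8,-0.1,0,0,0,0],[5.3,-0.1,0,0,0,0],[5.8,-0.1,0,0,0,0],[6.3,-0.1,0,0,0,0],[6.8,-0.1,0,0,0,0],[7.3,-0.1,0,0,0,0],[7.8,-0.1,0,0,0,0],[8.3,-0.1,0,0,0,0],[8.8,-0.1,0,0,0,0],[9,-0.1,0,0,0,0],[9,-0.1,0,0,0,0]]
  ]
}}

```text
time: 14.95
ee_pos: [0.5888, 0.0268, 0.0121]
eef_rot: [0.999, -0.044, -0.001, 0.001]
ft_force: [0.4, 0.2, -0.6]
width: 0.0006
grip_force: 0.0
```

Run:
```python
from h import *
where();b=r.camera("top")[90:235,130:360,::-1];c=r.camera("scene")[160:310,120:350,::-1]
z=lambda i:cv2.resize(i,(460,300),interpolation=cv2.INTER_CUBIC)
cv2.imwrite("pics/m4.png",np.vstack([z(b),z(c)]));print(delta(W(-23.5,33.5,12),down('par')))
```

```text
14.95 rack [-61.3  33.   12.1] F [ 0.41  0.21 -0.56] w 0.0006202328826661473
[ 3.835e+00 -6.000e-02 -6.000e-03  1.000e-03  3.000e-03 -4.000e-03]
```

View pics/m4.png

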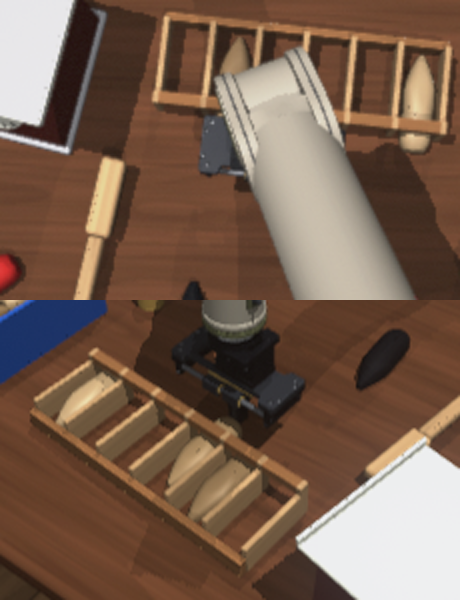

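The fillet is well inside gap 3, at (190,460) in the scene half. Now the slow final push.

Call:
{"fn": "carry_out", "kwargs": {
  "steps": [
    [[0.3,0,0,0,0,0],[0.7,0,0,0,0,0],[1.1,0,0,0,0,0],[1.5,0,0,0,0,0],[1.9,0,0,0,0,0],[2.3,0,0,0,0,0],[2.7,0,0,0,0,0],[3,0,0,0,0,0],[3.1,0,0,0,0,0],[3.2,0,0,0,0,0],[3.3,0,0,0,0,0],[3.4,0,0,0,0,0],[3.4,0,0,0,0,0]]
  ]
}}

```text
time: 16.13
ee_pos: [0.6221, 0.0239, 0.012]
eef_rot: [0.999, -0.044, -0.002, 0.001]
ft_force: [-0.3, 0.4, 0.4]
width: 0.0009
grip_force: 0.1
```

```bash
python3 -c "from h import *;where()"
```

```text
16.13 rack [-27.8  32.9  12. ] F [-0.26  0.39  0.41] w 0.0008799944714712428
```

Call:
{"fn": "carry_out", "kwargs": {
  "steps": [
    [[0.1,0,0,0,0,0],[0.15,0,0,0,0,0],[0.2,0,0,0,0,0],[0.25,0,0,0,0,0],[0.3,0,0,0,0,0],[0.35,0,0,0,0,0],[0.35,0,0,0,0,0]]
  ]
}}

```text
time: 16.72
ee_pos: [0.624, 0.0237, 0.0119]
eef_rot: [0.999, -0.044, -0.003, 0.001]
ft_force: [-8.5, 0.2, 6.6]
width: 0.0007
grip_force: 4.6
```

Call:
{"fn": "carry_out", "kwargs": {
  "steps": [
    [[0.05,0,0,0,0,0],[0.1,0,0,0,0,0],[0.1,0,0,0,0,0],[0.1,0,0,0,0,0]]
  ]
}}

```text
time: 17.05
ee_pos: [0.6241, 0.0238, 0.0118]
eef_rot: [0.999, -0.044, -0.004, 0.001]
ft_force: [-14.5, -0.5, 10.2]
width: 0.001
grip_force: 6.7
```

```bash
python3 -c "from h import *;where()"
```

```text
17.05 rack [-25.9  32.9  11.8] F [-14.49  -0.45  10.23] w 0.000982797474687277
```

It's against a rigid stop at the expected depth, so the fillet is home. I back off and check.

Call:
{"fn": "carry_out", "kwargs": {
  "steps": [
    [[-0.2,0,0,0,0,0],[-0.6,0,0,0,0,0],[-2,0,0,0,0,0],[-4.5,0,0,0,0,0],[-7,0,-2,0,0,0],[-9,0,-6,0,0,0],[-12,0,-10,0,0,0],[-15,0,-14,0,0,0],[-18,0,-16,0,0,0],[-18,0,-16,0,0,0],[-18,0,-16,0,0,0]]
  ]
}}

```text
time: 17.97
ee_pos: [0.4477, 0.0396, 0.1754]
eef_rot: [0.999, -0.044, 0.001, 0.002]
ft_force: [0.3, -0.0, -0.5]
width: 0.0005
grip_force: 0.0
```

Run:
```python
from h import *
where();b=r.camera("top")[90:235,130:360,::-1];c=r.camera("scene")[160:310,120:350,::-1]
z=lambda i:cv2.resize(i,(460,300),interpolation=cv2.INTER_CUBIC)
cv2.imwrite("pics/m5.png",np.vstack([z(b),z(c)]))
```

```text
17.97 rack [-202.9   33.9  175.4] F [ 0.32 -0.04 -0.53] w 0.0005137278029152068
```

View pics/m5.png

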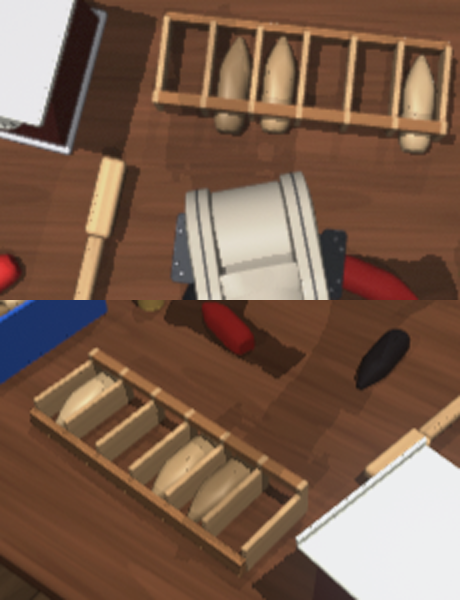

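The fillet lies in gap 3 with its tail at (283,37) by the backboard. The graded fillets and the brush haven't moved. I'm handing in.

Run:
```python
from h import *
t=(RZ.inv().apply(top(283*1.7,37*1.7,.006)-M)*1e3).round(1);print(t)
if t[0]>120: print(r.close_job())
```

```text
[125.   34.6   6. ]
the job is handed in; nothing more can be done
None
```

Job handed in at about 18 s: I ran one fingertip along the rail from the scale end to the third gap, then pushed the loose fillet tail first into that gap until it stopped against the backboard; the two graded fillets and the brush look unmoved, and nothing went near the weight, though it was outside the last picture.

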